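Tip the dice into the flap-top bin

TASK

Put away the two loose dice that lie in the open-fronted scoop: pick the scoop up by its grip post, carry it level to the grey bin, push the bin's sprung flap down with the scoop's front lip while the dice are still in the scoop, then tip it so that both dice slide into the bin, keeping the lip in the mouth until they have dropped in. Then set the empty scoop down upright on the bare shelf and let go.

Things in the scene. Friction and masses are not known exactly. Their poses are not given: they have to be found in the camera images.
- scoop: Scoop of clear 35 mm walls, 56 mm wide, no front wall; 130 g. Origin: resting plane under the open lip's middle; +x back to the post, lip faces -x. Dice lie on a flat floor; in front of it, x 36 to 0 mm, an 8 degree ramp up to the lip (8 mm high). Wood grip post at x 75-105, y -8 to 8, top z 95 mm. Nearby: a wider caddy, same post, walled all round, holding pegs, no dice.
- bin: Grey fixed bin, 150 mm high. Origin: shelf level, middle of robot-side face; +x away from robot, 185 mm deep. Mouth in its top x 15-140, y -50 to 50 mm, shut by a flush 119 mm steel flap hinged at x 140 (knuckles), whose robot-side end swings down up to 74 degrees on a weak spring (1-2 N). Rails 12 mm high at y +-53-59 and x 7-13; none by the hinge: enter there, lip towards robot.
- die_1: Red acrylic 16 mm die, 10 g, slick (friction 0.3), in the scoop; origin: centre of one face. Nose-down tips up to 18 degrees keep the dice in the scoop, over 35 they slide out. Lip origin 66 mm before the hinge: first 14 mm below the bin's top at 18 degrees, then 49 mm below at 41 degrees, clears the hinge and opens the flap enough.
- die_2: The second such die, beside the first in the scoop. Four more of the same dice stand in a round clear cup and are not part of the job.
There are look-alikes about, which are no part of the job. Leave any yellow look-alike of the scoop alone.

How it is judged:
On the way, in this order (a step that is already met when the one before it is completed fails the run):
1. the scoop's lip has pushed the flap in (lip in the mouth, at least 6 mm below the bin's top) with both dice still in the scoop (x of scoop in the frame of bin between 0.015 and 0.14 m and y of scoop in the frame of bin between -0.05 and 0.05 m and z of scoop in the frame of bin below 0.144 m and x of each of die_1, die_2 in the frame of scoop above 0 m and z of each of die_1, die_2 in the frame of scoop below 0.06 m), for 0.1 s.
2. both dice have dropped into the bin while the lip was in the mouth (x of scoop in the frame of bin between 0.015 and 0.14 m and y of scoop in the frame of bin between -0.05 and 0.05 m and z of scoop in the frame of bin below 0.144 m and x of die_1 in the frame of bin between 0 and 0.185 m and y of die_1 in the frame of bin between -0.075 and 0.075 m and z of each of die_1, die_2 in the frame of bin below 0.06 m and x of die_2 in the frame of bin between 0 and 0.185 m and y of die_2 in the frame of bin between -0.075 and 0.075 m), for 0.1 s.
At the end, for the whole second after the job is handed in: Both dice lie at rest inside the bin (less than 60 mm above its underside, within its walls), and the scoop stands released and at rest on the shelf, upright within 10 degrees, its underside within 12 mm of the shelf (x of die_1 in the frame of bin between 0 and 0.185 m and y of die_1 in the frame of bin between -0.075 and 0.075 m and z of each of die_1, die_2 in the frame of bin below 0.06 m and x of die_2 in the frame of bin between 0 and 0.185 m and y of die_2 in the frame of bin between -0.075 and 0.075 m and height (world z) of scoop between -0.005 and 0.012 m and angle between scoop's own z axis and vertical below 0.17 rad and linear speed of scoop below 0.03 m/s and linear speed of each of die_1, die_2 below 0.05 m/s); the robot touches nothing.
It also fails if it takes over 67 s, if anything falls off the work surface, if the arm or the gripper's body presses on something with over 40 N, if the wrist force passes 120 N, or if a joint passes its speed limit or range.

ROBOT

A 6-joint arm with a two-finger parallel gripper is mounted at the origin on the work surface. World frame = base frame: x ahead of the robot, y to its left, z up, the work surface at z = 0. Lengths are in m, angles in rad, forces in N, time in s.
With the tool pointing down it reaches from about 0.425 to 0.95 m from the base axis. Payload 3.5 kg.
Tool frame: the origin (TCP) lies at the very end of the fingers, on their centre line; the grasp point (between the pads) lies 19 mm behind it; z points along the fingers, y is the direction in which the jaws open and shut (so a half turn about z gives the same grasp; the last joint's range is limited). The gripper opens to 85 mm and grips with 20 to 120 N. Pads are 22 mm wide; open, the fingers measure 114 mm over their backs; the gripper's body (76 mm by 85 mm) begins 54 mm behind the grasp point. The pads swing forward as they close: fully open they stand 13 mm farther back than shut.
Start: joints at [-1.472, 0.286, 1.577, -0, 1.279, -0.15], TCP at [0.166, -0.654, 0.231] pointing down, gripper open.
Joint ranges: [-2.77, 2.77], [-0.9, 2.22], [0.21, 2.48], [-1.53, 4.67], [0.24, 2.81], [-2.84, 2.84]. Speed limits (rad/s): [2.79, 2.79, 3.14, 3.14, 3.14, 3.14].

INTERFACE

Orientations are given as a rotation vector (axis times angle).
In Python, from bench import arm, get_image, get_calibration gives the robot as it stands. The module is installed in compiled form; this text tells all that it offers.
- The arm moves only by the tool send_rows, never from a script. Its argument "commands" is a list that holds one entry, the list of rows, each a list of 7 numbers: the opening, from -1 (shut) to 1 (fully open), so that 0 is half open, then the shift along the world's x, y, z each as a share of 250 mm, from -1 to 1, then the turn, a rotation vector about the world's x, y, z each as a share of pi rad, from -1 to 1. In form: [[[gripper, dx, dy, dz, rx, ry, rz], ...]]. A call has 1 to 8 rows; each row is the pose to reach, as a shift and turn from the pose commanded when the call began, turning the shorter way round; what a row does not reach only later rows make up. A row lasts 1/12 s, in which the tool goes at most 41.7 mm and 7.16 degrees, less where a joint would pass 70% of its speed; a pose out of reach is approached as far as the arm can. A call with a number of a shift or a turn outside -1 to 1 is refused whole. A call with a gripper value outside its range is refused whole. The fingers move at their own pace and stop on an object; "newtons" is the grip in N (left out, the last holds). Time passes only in rows, so rows that repeat a pose let the fingers close. It gives the time, the measured TCP pose, the force and the opening at its end, in the units of the state.
- arm.get_state(): the state, without advancing time (a new reading comes with each control period).
- get_image(name): name is "scene" or "top" or "wrist"; returns the picture (400x640x3 uint8, red, green, blue); there is no depth.
- get_calibration(name): a dict with "fx", "fy", "cx", "cy" (pixels), "position" and "rotation" of the camera in the world; the wrist camera has in their place "T_tool_cam" (4x4, takes a point from camera to tool coordinates, whose origin is the TCP and whose axes are the flange's). Camera axes: x right, y up, looking along -z (the intrinsics and any distortion apply to the point x, -y, -z); pixel columns grow to the right and rows downward; lengths in m; the calibration is good to about 2 mm. A picture is of the moment at which its call begins: read the wrist's pose just before it. get_calibration takes no time and is no camera call.
- arm.job_done(): hands the job in, once; it reports no verdict.
The state is a dict: "t": time; "joint_pos": joint angles; "joint_velocities": joint speeds; "joint_torque": joint torques, N m; "ee_pos": TCP position; "tcp_rot": TCP orientation; "force": force on the tool from outside, world axes, zero at the start; "wrist_torque": the same for the moment, N m; "width": finger opening in m.
Only numpy, scipy, OpenCV 4.12 (cv2) and the standard library are available. Lean on these libraries where they do the work, as an engineer would, in place of code of your own. Each camera call takes 0.05 s, during which the arm holds its last target. There are 200 camera calls.

## Working session

There is one attempt and no reset: what is moved stays moved. The work goes in short steps, Python scripts to look and compute and a tool call to move; the robot and the scene stay as the last step left them, time stands still between calls to the robot, and variables do not carry over. Pictures are saved under pics/ and viewed, about 8 in all and at most 12, crops included, and the job is handed in when it is done.

Besides the shell and the picture viewer there is one more tool, called after "Request:" as name([rows], argument=value, ...), one row to a line, values as JSON. send_rows: Moves the arm, as the interface text tells. Its arguments: {"type":"object","properties":{"commands":{"type":"array"},"newtons":{"type":"number"}},"required":["commands"]}

```bash
mkdir -p pics
cat > h.py <<'E'
import numpy as np, cv2
from bench import arm,get_image,get_calibration
from scipy.spatial.transform import Rotation as R
def save(n,im,s=1):
    cv2.imwrite('pics/'+n,cv2.resize(im[:,:,::-1],None,fx=s,fy=s,interpolation=cv2.INTER_CUBIC))
def campose(c,st=None):
    if 'position' in c:
        r=np.array(c['rotation']); 
        r=r if r.shape==(3,3) else R.from_rotvec(r).as_matrix()
        return r,np.array(c['position'])
    T=np.array(c['T_tool_cam']); r=R.from_rotvec(st['tcp_rot']).as_matrix()
    return r@T[:3,:3], r@T[:3,3]+np.array(st['ee_pos'])
def ray(name,u,v,st=None):
    c=get_calibration(name); r,p=campose(c,st)
    d=r@np.array([(u-c['cx'])/c['fx'],-(v-c['cy'])/c['fy'],-1]); return p,d/np.linalg.norm(d)
def onz(name,u,v,z,st=None):
    p,d=ray(name,u,v,st); return p+d*(z-p[2])/d[2]
def proj(name,P,st=None):
    c=get_calibration(name); r,p=campose(c,st); q=r.T@(np.array(P)-p)
    return np.array([c['cx']-c['fx']*q[0]/q[2], c['cy']+c['fy']*q[1]/q[2]])
E
python3 - <<'E'
from h import *
for n in('scene','top','wrist'):
    im=get_image(n); np.save(f'pics/{n}0.npy',im); save(f'{n}0.png',im,1.25); print(n,get_calibration(n))
print(arm.get_state())
E
```

```text
scene {'fx': 476.72061130060814, 'fy': 476.72061130060814, 'cx': 319.71671819426115, 'cy': 206.50854508598098, 'position': array([0.53084429, 0.50677155, 0.84612442]), 'rotation': array([0.05985678, 0.88412148, 2.85979789])}
top {'fx': 440.34429831926116, 'fy': 440.34429831926116, 'cx': 315.5882454386434, 'cy': 198.94168347925483, 'position': array([ 0.34887379, -0.01840575,  1.06987971]), 'rotation': array([ 0.09340837, -0.09697492, -1.5727697 ])}
wrist {'fx': 316.44036017679844, 'fy': 316.44036017679844, 'cx': 321.3908655049009, 'cy': 195.5874678608923, 'T_tool_cam': array([[ 3.08824897e-04,  9.62215518e-01,  2.72288820e-01,
         6.94478187e-02],
       [ 9.99999893e-01, -3.91084798e-04,  2.47836092e-04,
        -6.53084643e-04],
       [ 3.44959752e-04,  2.72288714e-01, -9.62215536e-01,
        -1.42567346e-01],
       [ 0.00000000e+00,  0.00000000e+00,  0.00000000e+00,
         1.00000000e+00]])}
{'t': 0.15, 'joint_pos': array([-1.47201692e+00,  2.86989420e-01,  1.57786290e+00, -4.51003126e-06,
        1.27867690e+00, -1.49983436e-01]), 'joint_velocities': array([ 0.00028831, -0.00295656, -0.00348633, -0.00045698, -0.00017483,
        0.00081489]), 'joint_torque': array([ 1.18346443e-04, -4.06603467e+01, -2.93143290e+01, -2.04537646e-04,
        3.96080504e-03, -1.29034797e-05]), 'ee_pos': array([ 0.16617312, -0.65366961,  0.23023479]), 'tcp_rot': array([-3.11540124e+00, -3.89510841e-01, -7.10479432e-05]), 'force': array([-0.01141428,  0.16122718, -0.14145024]), 'wrist_torque': array([-0.02910021,  0.04141784, -0.00130711]), 'width': 0.08536642477101014}
```

View pics/top0.png

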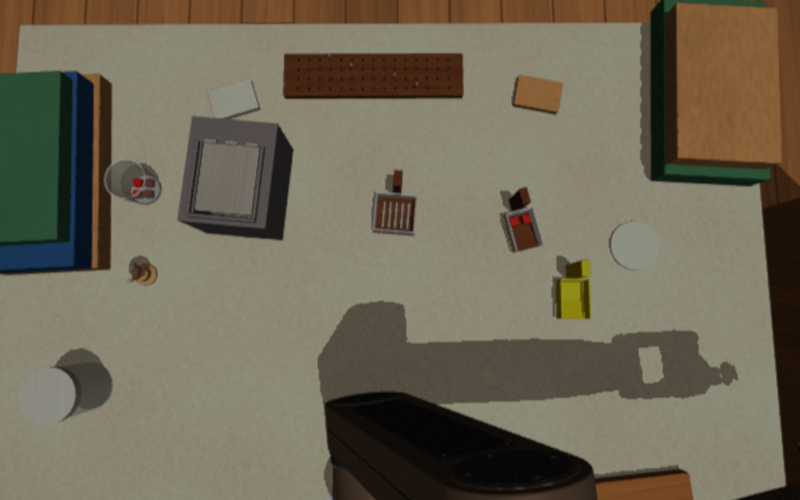

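View pics/scene0.png

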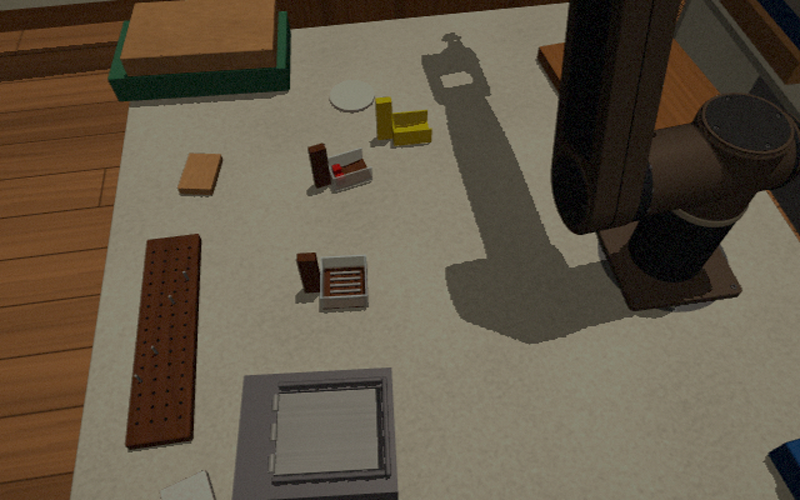

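Candidates in the top picture, in 1.25× pixels: the clear scoop with red dice and a wood post (522,225), the walled caddy with pegs (395,205), the yellow scoop (573,295) and the clear cup with dice (140,185). I choose the clear scoop at (522,225). Its lip faces the robot. The bin is at (235,180), with its hinge knuckles on the far side at y≈140. Next I'll check close crops.

Run:
```python
from h import *
t=np.load('pics/top0.npy'); s=np.load('pics/scene0.npy')
a=cv2.resize(t[140:210,390:450],(360,420),interpolation=cv2.INTER_CUBIC)   # x6
b=cv2.resize(t[85:205,135:240],(420,480),interpolation=cv2.INTER_CUBIC)    # x4
c=np.zeros((480,780,3),np.uint8); c[:420,:360]=a; c[:,360:]=b
save('crop1.png',c)
hsv=cv2.cvtColor(t,cv2.COLOR_RGB2HSV)
m=((hsv[...,0]<6)|(hsv[...,0]>174))&(hsv[...,1]>170)&(hsv[...,2]>90)
n,l,st,ce=cv2.connectedComponentsWithStats(m.astype(np.uint8))
for i in range(1,n):
    if st[i,4]>15: print(st[i],ce[i],onz('top',*ce[i],.02))
```

```text
[107 143   6   6  35] [109.42857143 145.57142857] [0.60960897 0.48047941 0.02      ]
[408 173   7   8  44] [411.15909091 176.84090909] [ 0.52959868 -0.25234447  0.02      ]
[418 172   7   7  41] [420.87804878 174.85365854] [ 0.53438029 -0.27601445  0.02      ]
```

View pics/crop1.png

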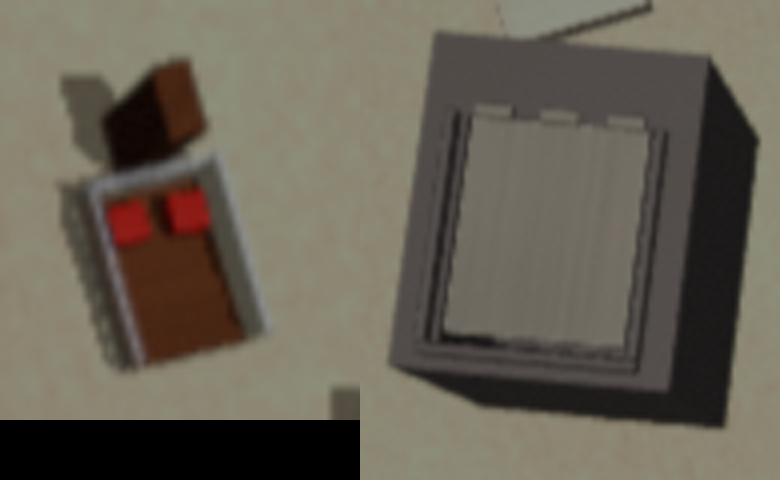

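Run:
```python
from h import *
A=lambda u,v:(390+u/6,140+v/6)
B=lambda u,v:(135+(u-360)/4,85+v/4)
P={k:onz('top',*A(*c),z) for k,(c,z) in dict(post=((181,102),.095),lipL=((138,368),.008),lipR=((245,342),.008),
 wBL=((93,185),.035),wBR=((217,155),.035),wFR=((268,332),.035)).items()}
for k,v in P.items(): print(k,v.round(4))
lip=(P['lipL']+P['lipR'])/2; d=P['post']-lip; print('lip',lip,'dist',np.hypot(*d[:2]),'yaw+x',np.degrees(np.arctan2(d[1],d[0])))
e=P['wBR']-P['wFR'];print('wall dir',np.degrees(np.arctan2(e[1],e[0])))
C=np.array([onz('top',*B(*c),.15) for c in [(390,365),(668,390),(710,57),(433,32)]])
print(C.round(4)); print([np.hypot(*(C[i]-C[i-1])[:2]).round(4) for i in range(4)])
o=(C[0]+C[1])/2; f=(C[2]+C[3])/2; print('bin origin',o,'yaw',np.degrees(np.arctan2(*(f-o)[[1,0]])), np.degrees(np.arctan2(*(C[0]-C[1])[[1,0]]))-90)
h=np.array([onz('top',*B(*c),.15) for c in [(492,112),(627,122)]]); print('knuckles',h)
```

```text
post [ 0.562  -0.2574  0.095 ]
lipL [ 0.4714 -0.2577  0.008 ]
lipR [ 0.4818 -0.3014  0.008 ]
wBL [ 0.5416 -0.2359  0.035 ]
wBR [ 0.5535 -0.2857  0.035 ]
wFR [ 0.4824 -0.3034  0.035 ]
lip [ 0.47657742 -0.27951426  0.008     ] dist 0.08825344189590952 yaw+x 14.53959593404543
wall dir 13.968861738858466
[[0.5107 0.3453 0.15  ]
 [0.4967 0.198  0.15  ]
 [0.6789 0.1797 0.15  ]
 [0.6934 0.33   0.15  ]]
[np.float64(0.1834), np.float64(0.148), np.float64(0.1831), np.float64(0.1509)]
bin origin [0.50369939 0.27166248 0.15      ] yaw -5.267689362841806 -5.4112247502046955
knuckles [[0.64861217 0.29641051 0.15      ]
 [0.64280005 0.22359726 0.15      ]]
```

The crop confirms it: two red dice lie at the back of the open-fronted scoop, and the sizes check out (lip to post 88 mm, bin 183×149 mm). The tool yaw of 14.25° already matches the scoop's 14.2°, so no turn is needed.

Request:
send_rows([
  [[1, 0.8, 0.8, 0, 0, 0, 0], [1, 0.8, 0.8, 0, 0, 0, 0], [1, 0.8, 0.8, 0, 0, 0, 0], [1, 0.8, 0.8, 0, 0, 0, 0], [1, 0.8, 0.8, 0, 0, 0, 0], [1, 0.8, 0.8, 0, 0, 0, 0], [1, 0.8, 0.8, 0, 0, 0, 0], [1, 0.8, 0.8, 0, 0, 0, 0]],
], newtons=70)

```text
t: 0.82
ee_pos: [0.3697, -0.4497, 0.231]
tcp_rot: [-3.114, -0.399, -0.002]
force: [-0.2, -0.3, 0.2]
width: 0.0856
```

Request:
send_rows([
  [[1, 0.784, 0.784, -0.2, 0, 0, 0], [1, 0.784, 0.784, -0.2, 0, 0, 0], [1, 0.784, 0.784, -0.2, 0, 0, 0], [1, 0.784, 0.784, -0.2, 0, 0, 0], [1, 0.784, 0.784, -0.2, 0, 0, 0], [1, 0.784, 0.784, -0.2, 0, 0, 0], [1, 0.784, 0.784, -0.2, 0, 0, 0], [1, 0.784, 0.784, -0.2, 0, 0, 0]],
])

```text
t: 1.48
ee_pos: [0.5643, -0.2539, 0.1793]
tcp_rot: [-3.113, -0.397, 0.001]
force: [-0.8, 0.1, -0.4]
width: 0.0855
```

Run:
```python
from h import *
st=arm.get_state(); im=get_image('wrist'); save('w1.png',im,1.2)
print(st['t'],st['ee_pos'],st['tcp_rot'],st['joint_pos'])
print(proj('wrist',[.562,-.2574,.095],st)*1.2,proj('wrist',[.4766,-.2795,.008],st)*1.2)
```

```text
1.4833 [ 0.56434748 -0.25389452  0.17926343] [-3.11317222e+00 -3.97250427e-01  1.40293290e-03] [-0.58728488  0.21205106  1.76433611  0.00197313  1.1679629   0.72890098]
[391.70864566 247.56544344] [390.08276462 310.70067031]
```

View pics/w1.png

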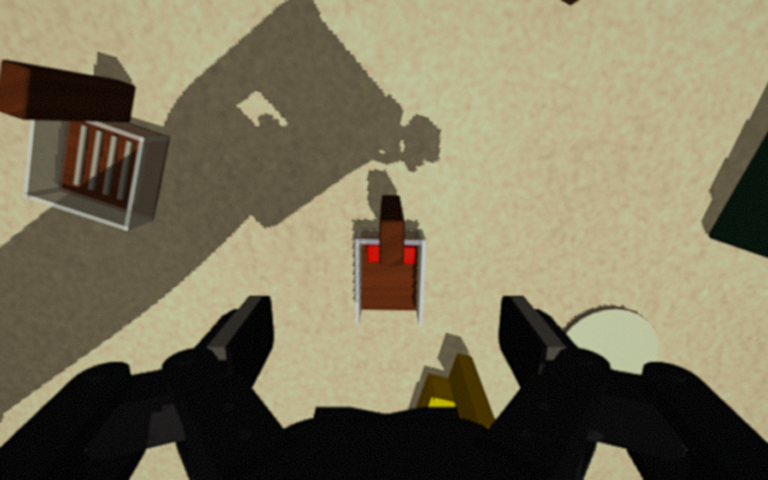

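The wrist view shows the post top at (391,243), predicted (392,248), and the lip at (390,310). Scoop and tool are aligned and the fingers clear the yellow scoop, so I'll descend and grip.

Request:
send_rows([
  [[1, 0, 0, -0.25, 0, 0, 0], [1, 0, 0, -0.25, 0, 0, 0], [1, 0, 0, -0.4, 0, 0, 0], [1, 0, 0, -0.51, 0, 0, 0], [1, 0, 0, -0.51, 0, 0, 0], [1, 0, 0, -0.51, 0, 0, 0], [-0.5, 0, 0, -0.51, 0, 0, 0], [-1, 0, 0, -0.51, 0, 0, 0]],
])

```text
t: 2.2
ee_pos: [0.5638, -0.2599, 0.057]
tcp_rot: [3.114, 0.388, 0.006]
force: [0.2, 0.6, 0.7]
width: 0.0639
```

Request:
send_rows([
  [[-1, 0, 0, 0, 0, 0, 0], [-1, 0, 0, 0, 0, 0, 0], [-1, 0, 0, 0, 0, 0, 0], [-1, 0, 0, 0, 0, 0, 0], [-1, 0, 0, 0, 0, 0, 0], [-1, 0, 0, 0, 0, 0, 0], [-1, 0, 0, 0, 0, 0, 0], [-1, 0, 0, 0, 0, 0, 0]],
])

```text
t: 2.87
ee_pos: [0.5628, -0.2584, 0.0547]
tcp_rot: [3.117, 0.39, 0.001]
force: [-0.9, 0.7, 4.5]
width: 0.0152
```

Request:
send_rows([
  [[-1, 0, 0, 0.02, 0, 0, 0], [-1, 0, 0, 0.06, 0, 0, 0], [-1, 0, 0, 0.12, 0, 0, 0], [-1, 0, 0, 0.18, 0, 0, 0], [-1, 0, 0, 0.24, 0, 0, 0], [-1, 0, 0, 0.28, 0, 0, 0], [-1, 0, 0, 0.3, 0, 0, 0], [-1, 0, 0, 0.3, 0, 0, 0]],
])

```text
t: 3.53
ee_pos: [0.5628, -0.2585, 0.1302]
tcp_rot: [3.116, 0.39, 0.003]
force: [0.3, 0.0, -1.5]
width: 0.015
```

Run:
```python
from h import *
st=arm.get_state(); im=get_image('wrist'); save('w2.png',im[150:400,200:440],2)
print(st)
```

```text
{'t': 3.5333, 'joint_pos': array([-5.94330178e-01,  2.63857754e-01,  1.79866388e+00,  7.52114253e-05,
        1.07680737e+00,  7.27691220e-01]), 'joint_velocities': array([-0.00120257,  0.02223084,  0.02111446, -0.00126328, -0.01289762,
       -0.00097034]), 'joint_torque': array([ 5.54025325e-02, -3.79399467e+01, -2.70636517e+01, -1.88538252e-02,
        1.08728441e-01,  8.10616093e-04]), 'ee_pos': array([ 0.56277424, -0.25854555,  0.13020513]), 'tcp_rot': array([3.11589655e+00, 3.89533515e-01, 2.74349146e-03]), 'force': array([ 0.3238775 ,  0.04793988, -1.46764225]), 'wrist_torque': array([ 0.00437588, -0.03311555, -0.03525539]), 'width': 0.014973928103585141}
```

View pics/w2.png

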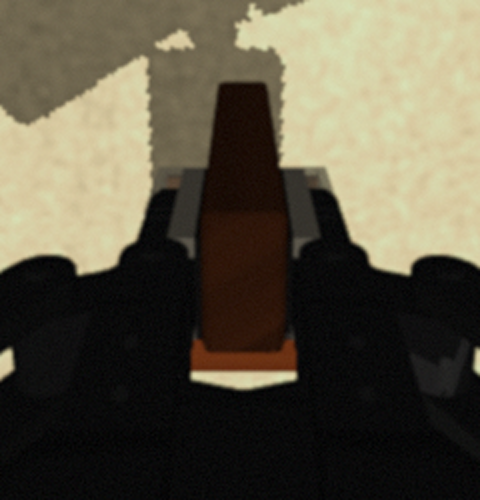

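The grip is good: the post is square in the pads at 15 mm opening, and the scoop is lifted level. Next I'll fit a quick arm model to check reach for the tipped poses and work out the waypoints.

```bash
cat > k.py <<'E'
from h import *
from scipy.optimize import least_squares
def fk(p,q):
    a,z0,L1,L2,e,L3=p
    y=lambda t:R.from_euler('y',t); 
    Rz=R.from_euler('z',q[0]); A=Rz*y(q[1]); B=A*y(q[2]); 
    # forearm direction along local z with offset e in x
    P=Rz.apply([a,0,z0])+A.apply([0,0,L1])+B.apply([e,0,L2])
    C=B*R.from_euler('z',q[3])*y(q[4]); P=P+C.apply([0,0,L3])
    return P,C*R.from_euler('z',q[5]) 
D=[([-1.47201692e+00,2.86989420e-01,1.57786290,0,1.27867690,-1.49983436e-01],[0.16617312,-0.65366961,0.23023479]),
([-0.58728488,0.21205106,1.76433611,0.00197313,1.1679629,0.72890098],[0.56434748,-0.25389452,0.17926343]),
([-5.94330178e-01,2.63857754e-01,1.79866388e+00,7.5e-05,1.07680737e+00,7.27691220e-01],[0.56277424,-0.25854555,0.13020513])]
E
python3 - <<'E'
from k import *
f=lambda p:np.concatenate([fk(p,q)[0]-P for q,P in D]+[np.array([p[0],p[4]])*.003])
s=least_squares(f,[0,.35,.4,.4,0,.3]);print(s.x,s.cost,np.abs(f(s.x)).max())
# post in tool x from wrist
st=arm.get_state()
for v in(255,326):
    p=onz('wrist',322,v,st['ee_pos'][2]+.0403,st)
    print(R.from_rotvec(st['tcp_rot']).inv().apply(p-st['ee_pos']))
print([fk(s.x,q)[1].as_matrix().round(2).tolist() for q,_ in D[:1]], R.from_rotvec(st['tcp_rot']).as_matrix().round(2))
E
```

```text
[ 0.7549751  53.38040061 -2.0055176   0.98970466  1.27275983 49.70918742] 0.010577110983934233 0.10016293489811684
[ 0.01860241 -0.0004566  -0.04029411]
[-0.01102146 -0.00043189 -0.04030371]
[[[-0.25, 0.97, -0.0], [0.97, 0.25, 0.0], [0.0, 0.0, -1.0]]] [[ 0.97  0.25  0.  ]
 [ 0.25 -0.97 -0.  ]
 [ 0.    0.   -1.  ]]
```

```bash
cat >> k.py <<'E'
def params(L3):
    f=lambda x:np.concatenate([fk([x[0],x[1],x[2],x[3],0,L3],q)[0]-P for q,P in D])
    s=least_squares(f,[0,L3,.45,.6],bounds=([-.06,.05,.3,.3],[.06,.7,.8,.8])); return [s.x[0],s.x[1],s.x[2],s.x[3],0,L3],np.abs(s.fun).max()
A0=R.from_matrix([[0.9692,0.2462,0],[0.2462,-0.9692,0],[0,0,-1]])
C=fk([0,0,0,0,0,0],D[0][0])[1].inv()*A0
lo=[-2.77,-.9,.21,-1.53,.24,-2.84]; hi=[2.77,2.22,2.48,4.67,2.81,2.84]
def ik(p,P,Rt,q0):
    f=lambda q:np.r_[fk(p,q)[0]-P,(Rt.inv()*(fk(p,q)[1]*C)).as_rotvec()]
    return least_squares(f,np.clip(q0,lo,hi),bounds=(lo,hi))
def target(lipx,depth,tilt,yaw=-5.3,by=0,yawbin=-5.3,o=(.5037,.2717)):
    """TCP pos and tool rotation for scoop origin at bin (lipx,by), depth below bin top, nose-down tilt deg, world yaw deg"""
    Rs=R.from_euler('z',yaw,degrees=True)*R.from_euler('y',-tilt,degrees=True)
    O=np.array([*o,0])+R.from_euler('z',yawbin,degrees=True).apply([lipx,by,.15-depth])
    return O+Rs.apply([.0862,0,.0547]), Rs*R.from_rotvec([np.pi,0,0])
E
python3 - <<'E'
from k import *
for L3 in(.3,.36,.42):
    p,e=params(L3); print(L3,np.round(p,3),e)
    q=np.array(D[2][0])
    for t in [(.074,-.10,0),(.074,-.04,17),(.074,.014,17),(.074,.030,29),(.074,.049,41),(.074,.049,41,5)]:
        P,Rt=target(*t); s=ik(p,P,Rt,q); q=s.x if s.cost<1e-6 else q; print(t,P.round(3),s.x.round(2),s.cost.round(6))
E
```

```text
0.3 [-0.013  0.254  0.462  0.573  0.     0.3  ] 0.10054834171528826
(0.074, -0.1, 0) [0.663 0.257 0.305] [0.37 0.35 1.37 0.   1.42 2.03] 0.0
(0.074, -0.04, 17) [0.644 0.259 0.268] [ 0.45  0.17  1.67 -0.17  1.05  2.18] 0.0
(0.074, 0.014, 17) [0.644 0.259 0.214] [ 0.45  0.21  1.73 -0.18  0.95  2.2 ] 0.0
(0.074, 0.03, 29) [0.626 0.26  0.21 ] [ 0.52  0.1   1.9  -0.42  0.75  2.43] 0.0
(0.074, 0.049, 41) [0.606 0.262 0.199] [ 0.6   0.03  2.07 -0.81  0.61  2.84] 0.0
(0.074, 0.049, 41, 5) [0.606 0.267 0.199] [ 0.55 -0.    2.1  -0.69  0.47  2.56] 0.0
0.36 [-0.013  0.316  0.46   0.573  0.     0.36 ] 0.10055787132854815
(0.074, -0.1, 0) [0.663 0.257 0.305] [0.37 0.35 1.37 0.   1.42 2.03] 0.0
(0.074, -0.04, 17) [0.644 0.259 0.268] [ 0.46  0.14  1.71 -0.18  1.04  2.2 ] 0.0
(0.074, 0.014, 17) [0.644 0.259 0.214] [ 0.46  0.18  1.77 -0.19  0.95  2.22] 0.0
(0.074, 0.03, 29) [0.626 0.26  0.21 ] [ 0.55  0.06  1.96 -0.44  0.75  2.48] 0.0
(0.074, 0.049, 41) [0.606 0.262 0.199] [ 0.62 -0.03  2.13 -0.8   0.62  2.84] 0.000243
(0.074, 0.049, 41, 5) [0.606 0.267 0.199] [ 0.59 -0.06  2.19 -0.75  0.47  2.66] 0.0
0.42 [-0.013  0.378  0.458  0.574  0.     0.42 ] 0.10056740056823622
(0.074, -0.1, 0) [0.663 0.257 0.305] [0.37 0.35 1.37 0.   1.42 2.03] 0.0
(0.074, -0.04, 17) [0.644 0.259 0.268] [ 0.48  0.11  1.75 -0.18  1.03  2.21] 0.0
(0.074, 0.014, 17) [0.644 0.259 0.214] [ 0.48  0.15  1.81 -0.19  0.94  2.24] 0.0
(0.074, 0.03, 29) [0.626 0.26  0.21 ] [ 0.58  0.02  2.02 -0.46  0.75  2.53] 0.0
(0.074, 0.049, 41) [0.606 0.262 0.199] [ 0.64 -0.1   2.2  -0.78  0.64  2.84] 0.000879
(0.074, 0.049, 41, 5) [0.606 0.267 0.199] [ 0.63 -0.12  2.27 -0.82  0.48  2.75] 0.0
```

```bash
sed -i 's/Rz.apply(\[a,0,z0\])/Rz.apply([a,e,z0])/; s/B.apply(\[e,0,L2\])/B.apply([0,0,L2])/; s/x\[3\],0,L3\],q/x[3],.1,L3],q/; s/s.x\[3\],0,L3\]/s.x[3],.1,L3]/' k.py
python3 - <<'E'
from k import *
for L3 in(.3,.42):
    p,e=params(L3); print(L3,np.round(p,3),e)
    q=np.array(D[2][0])
    for t in [(.074,-.10,0),(.074,.014,17),(.074,.049,41),(.074,.049,41,3)]:
        P,Rt=target(*t); s=ik(p,P,Rt,q); q=s.x if s.cost<1e-6 else q; print(t,P.round(3),s.x.round(2),s.cost.round(6))
E
```

```text
0.3 [-0.013  0.254  0.462  0.573  0.1    0.3  ] 0.0019208394474007906
(0.074, -0.1, 0) [0.663 0.257 0.305] [0.23 0.33 1.39 0.   1.42 1.89] 0.0
(0.074, 0.014, 17) [0.644 0.259 0.214] [ 0.28  0.19  1.75 -0.13  0.93  2.01] 0.0
(0.074, 0.049, 41) [0.606 0.262 0.199] [ 0.4   0.01  2.09 -0.71  0.49  2.6 ] 0.0
(0.074, 0.049, 41, 3) [0.607 0.266 0.199] [ 0.35 -0.02  2.12 -0.52  0.39  2.28] 0.0
0.42 [-0.013  0.378  0.458  0.574  0.1    0.42 ] 0.002084094359502797
(0.074, -0.1, 0) [0.663 0.257 0.305] [0.23 0.33 1.39 0.   1.42 1.89] 0.0
(0.074, 0.014, 17) [0.644 0.259 0.214] [ 0.31  0.13  1.83 -0.14  0.91  2.04] 0.0
(0.074, 0.049, 41) [0.606 0.262 0.199] [ 0.48 -0.08  2.24 -0.84  0.5   2.8 ] 0.0
(0.074, 0.049, 41, 3) [0.607 0.266 0.199] [ 0.41 -0.14  2.29 -0.66  0.38  2.47] 0.0
```

Run:
```python
from k import *
c=np.array([.562,-.2577,.1285]); R0=A0
for t in [(.074,-.055,0,-2),(.074,-.02,17,-2),(.074,.013,17,-2),(.074,.02,21,-2),(.074,.027,26,-2),(.074,.034,31,-2),(.074,.041,36,-2),(.074,.050,42,-2)]:
    P,Rt=target(*t); print(t,P.round(4),'d',((P-c)/.25).round(3),'rot',((Rt*R0.inv()).as_rotvec()/np.pi).round(4),'fromlevel',end=' ')
    if t[2]==0: P0,RL=P,Rt
    print(((P-P0)/.25).round(3),((Rt*RL.inv()).as_rotvec()/np.pi).round(4))
```

```text
(0.074, -0.055, 0, -2) [0.6635 0.2619 0.2597] d [0.406 2.078 0.525] rot [-0.     -0.     -0.0903] fromlevel [0. 0. 0.] [0. 0. 0.]
(0.074, -0.02, 17, -2) [0.6438 0.2625 0.2475] d [0.327 2.081 0.476] rot [ 0.0101 -0.0942 -0.0896] fromlevel [-0.079  0.003 -0.049] [-0.0033 -0.0944 -0.    ]
(0.074, 0.013, 17, -2) [0.6438 0.2625 0.2145] d [0.327 2.081 0.344] rot [ 0.0101 -0.0942 -0.0896] fromlevel [-0.079  0.003 -0.181] [-0.0033 -0.0944 -0.    ]
(0.074, 0.02, 21, -2) [0.6382 0.2627 0.212 ] d [0.305 2.082 0.334] rot [ 0.0125 -0.1164 -0.0893] fromlevel [-0.101  0.004 -0.191] [-0.0041 -0.1166  0.    ]
(0.074, 0.027, 26, -2) [0.6308 0.263  0.21  ] d [0.275 2.083 0.326] rot [ 0.0155 -0.1441 -0.0887] fromlevel [-0.131  0.005 -0.199] [-0.005  -0.1444 -0.    ]
(0.074, 0.034, 31, -2) [0.6231 0.2633 0.2073] d [0.244 2.084 0.315] rot [ 0.0184 -0.1718 -0.0881] fromlevel [-0.162  0.006 -0.21 ] [-0.006  -0.1721 -0.    ]
(0.074, 0.041, 36, -2) [0.6149 0.2636 0.2039] d [0.212 2.085 0.302] rot [ 0.0214 -0.1995 -0.0873] fromlevel [-0.194  0.007 -0.223] [-0.007  -0.1999 -0.    ]
(0.074, 0.05, 42, -2) [0.6048 0.2639 0.1983] d [0.171 2.086 0.279] rot [ 0.025  -0.2328 -0.0862] fromlevel [-0.235  0.008 -0.245] [-0.0081 -0.2332  0.    ]
```

Request:
send_rows([
  [[-1, 0, 0, 0.04, 0, 0, 0], [-1, 0, 0, 0.11, 0, 0, 0], [-1, 0.01, 0.02, 0.2, 0, 0, -0.01], [-1, 0.02, 0.06, 0.29, 0, 0, -0.015], [-1, 0.03, 0.12, 0.38, 0, 0, -0.02], [-1, 0.05, 0.19, 0.46, 0, 0, -0.025], [-1, 0.07, 0.27, 0.51, 0, 0, -0.03], [-1, 0.09, 0.36, 0.525, 0, 0, -0.03]],
])

```text
t: 4.25
ee_pos: [0.5857, -0.1683, 0.2632]
tcp_rot: [3.13, 0.24, 0.006]
force: [0.4, -0.2, -0.7]
width: 0.0152
```

Request:
send_rows([
  [[-1, 0.02, 0.09, 0, 0, 0, 0], [-1, 0.04, 0.18, 0, 0, 0, -0.005], [-1, 0.06, 0.28, 0, 0, 0, -0.01], [-1, 0.08, 0.38, 0, 0, 0, -0.015], [-1, 0.1, 0.48, 0, 0, 0, -0.02], [-1, 0.12, 0.58, 0, 0, 0, -0.025], [-1, 0.14, 0.68, 0, 0, 0, -0.03], [-1, 0.16, 0.78, 0, 0, 0, -0.03]],
])

```text
t: 4.92
ee_pos: [0.6243, 0.0281, 0.2593]
tcp_rot: [-3.14, -0.094, 0.003]
force: [-0.0, -0.8, -1.9]
width: 0.0152
```

Request:
send_rows([
  [[-1, 0.02, 0.1, 0, 0, 0, 0], [-1, 0.04, 0.2, 0, 0, 0, -0.005], [-1, 0.06, 0.3, 0, 0, 0, -0.01], [-1, 0.08, 0.4, 0, 0, 0, -0.015], [-1, 0.1, 0.5, 0, 0, 0, -0.02], [-1, 0.12, 0.6, 0, 0, 0, -0.025], [-1, 0.135, 0.69, 0, 0, 0, -0.03], [-1, 0.145, 0.77, 0, 0, 0, -0.03]],
])

```text
t: 5.58
ee_pos: [0.6606, 0.2209, 0.259]
tcp_rot: [3.141, -0.053, -0.003]
force: [0.8, -1.3, -0.6]
width: 0.0151
```

Request:
send_rows([
  [[-1, 0.005, 0.07, 0, 0, 0, 0], [-1, 0.008, 0.12, 0, 0, 0, 0], [-1, 0.01, 0.15, 0, 0, 0, 0], [-1, 0.011, 0.165, 0, 0, 0, 0], [-1, 0.011, 0.168, 0, 0, 0, 0], [-1, 0.011, 0.168, 0, 0, 0, 0]],
])

```text
t: 6.08
ee_pos: [0.6638, 0.2607, 0.26]
tcp_rot: [3.141, -0.054, -0.0]
force: [-0.2, -0.1, -1.2]
width: 0.0153
```

Run:
```python
from h import *
st=arm.get_state(); t=get_image('top');s=get_image('scene')
c=np.zeros((560,760,3),np.uint8)
c[:560,:380]=cv2.resize(t[70:210,130:225],(380,560),interpolation=cv2.INTER_CUBIC) # x4
c[:,380:]=cv2.resize(s[220:400,170:292],(380,560),interpolation=cv2.INTER_CUBIC) # x3.11
save('c2.png',c)
print({k:np.round(st[k],4) for k in('t','ee_pos','tcp_rot','joint_pos','force')})
```

```text
{'t': np.float64(6.0833), 'ee_pos': array([0.6638, 0.2607, 0.26  ]), 'tcp_rot': array([ 3.1406e+00, -5.3900e-02, -3.0000e-04]), 'joint_pos': array([ 2.3250e-01,  3.5110e-01,  1.4431e+00, -5.0000e-04,  1.3477e+00,
        1.8377e+00]), 'force': array([-0.2131, -0.1332, -1.1978])}
```

View pics/c2.png

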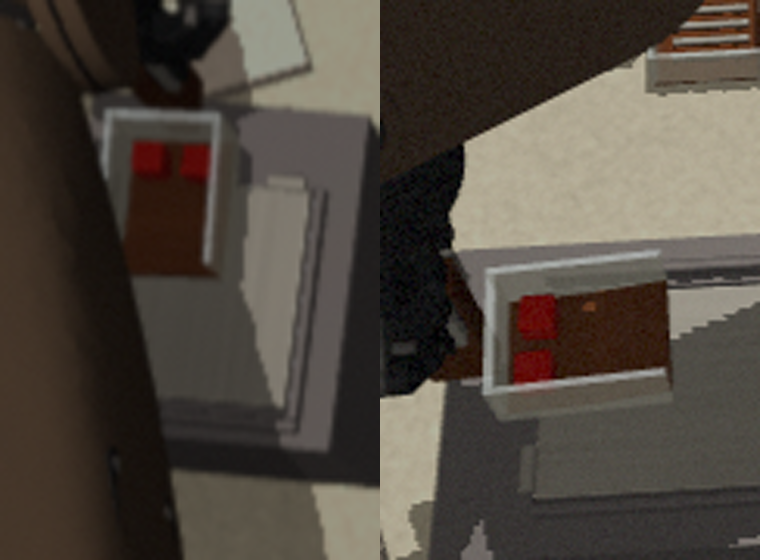

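Run:
```python
from h import *
print(onz('top',130+217/4,70+275/4,.213), proj('top',[.5767,.2357,.213]))
p=proj('scene',[.5767,.2357,.213]);print((p[0]-170)*3.11+380,(p[1]-220)*3.11)
p=proj('scene',[.5787,.2917,.213]);print((p[0]-170)*3.11+380,(p[1]-220)*3.11)
```

```text
[0.57502504 0.24057764 0.213     ] [186.72627906 137.92075732]
661.742326936485 271.8643920949497
667.899765759155 393.8824121671676
```

The top and scene views show both dice still at the back of the scoop. The lip corner is measured at (0.575,0.241) against an expected (0.577,0.236), so it is in place over the flap. Now I'll tip to 17° and push down.

Request:
send_rows([
  [[-1, -0.01, 0, -0.006, -0.0004, -0.012, 0], [-1, -0.026, 0.001, -0.016, -0.0011, -0.031, 0], [-1, -0.042, 0.002, -0.026, -0.0018, -0.05, 0], [-1, -0.058, 0.002, -0.036, -0.0025, -0.07, 0], [-1, -0.072, 0.003, -0.045, -0.003, -0.086, 0], [-1, -0.079, 0.003, -0.049, -0.0033, -0.0944, 0], [-1, -0.079, 0.003, -0.049, -0.0033, -0.0944, 0]],
])

```text
t: 6.77
ee_pos: [0.6423, 0.2613, 0.2471]
tcp_rot: [3.101, -0.053, 0.461]
force: [0.1, 0.2, -2.2]
width: 0.0152
```

Request:
send_rows([
  [[-1, 0, 0, -0.015, 0, 0, 0], [-1, 0, 0, -0.035, 0, 0, 0], [-1, 0, 0, -0.06, 0, 0, 0], [-1, 0, 0, -0.085, 0, 0, 0], [-1, 0, 0, -0.11, 0, 0, 0], [-1, 0, 0, -0.125, 0, 0, 0], [-1, 0, 0, -0.132, 0, 0, 0], [-1, 0, 0, -0.132, 0, 0, 0]],
])

```text
t: 7.43
ee_pos: [0.6437, 0.2619, 0.2138]
tcp_rot: [3.101, -0.053, 0.461]
force: [-0.9, 0.1, -1.5]
width: 0.0151
```

Request:
send_rows([
  [[-1, 0, 0, 0, 0, 0, 0], [-1, 0, 0, 0, 0, 0, 0], [-1, 0, 0, 0, 0, 0, 0], [-1, 0, 0, 0, 0, 0, 0]],
])

```text
t: 7.77
ee_pos: [0.644, 0.2621, 0.2152]
tcp_rot: [3.101, -0.053, 0.464]
force: [-0.6, 0.8, -0.7]
width: 0.0156
```

Run:
```python
from h import *
st=arm.get_state(); t=get_image('top');s=get_image('scene')
c=np.zeros((560,760,3),np.uint8)
c[:560,:380]=cv2.resize(t[70:210,130:225],(380,560),interpolation=cv2.INTER_CUBIC)
c[:,380:]=cv2.resize(s[220:400,170:292],(380,560),interpolation=cv2.INTER_CUBIC)
save('c3.png',c)
print({k:np.round(st[k],4) for k in('t','ee_pos','tcp_rot','joint_pos','force')})
Rt=R.from_rotvec(st['tcp_rot']); Rs=Rt*R.from_rotvec([np.pi,0,0]).inv(); O=st['ee_pos']+Rs.apply([-.0862,0,-.0547])
B=R.from_euler('z',-5.3,degrees=True); print('lip in bin',B.inv().apply(O-[.5037,.2717,0]),Rs.as_euler('ZYX',degrees=True))
```

```text
{'t': np.float64(7.7667), 'ee_pos': array([0.644 , 0.2621, 0.2152]), 'tcp_rot': array([ 3.1015, -0.0526,  0.464 ]), 'joint_pos': array([ 0.273 ,  0.21  ,  1.719 , -0.1105,  0.9317,  1.9311]), 'force': array([-0.6162,  0.8285, -0.6724])}
lip in bin [ 0.07427298 -0.00045859  0.13764643] [-1.94097253e+00 -1.70173819e+01 -8.60612328e-03]
```

View pics/c3.png

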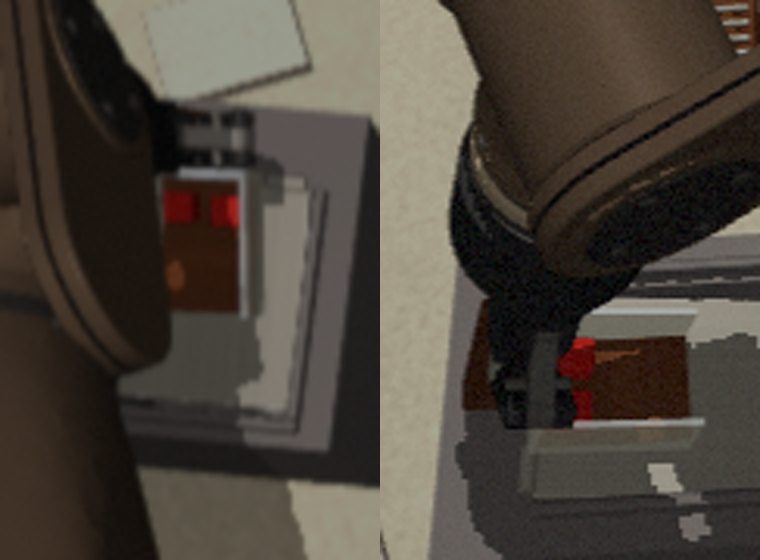

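Both dice are still at the back at 17°. Before tipping, I'll check the lip's actual depth from the picture: lip corner at crop (240,312) in the top view, and (690,330)/(690,418) in the scene view.

Run:
```python
from h import *
st=arm.get_state();Rs=R.from_rotvec(st['tcp_rot'])*R.from_rotvec([np.pi,0,0]).inv()
for dz in(0,.008,.016):
    for y in(-.027,.027):
        P=st['ee_pos']+Rs.apply([-.0862,y,-.0547+.008])+[0,0,dz]
        a=proj('top',P);b=proj('scene',P); print(dz,y,(a-[130,70])*4,(b-[170,220])*3.11+[380,0])
```

```text
0 -0.027 [259.92917659 308.61364095] [681.74914631 328.47437171]
0 0.027 [159.32837395 305.63946105] [688.27812396 438.98004817]
0.008 -0.027 [255.86893161 305.0387966 ] [680.15338807 322.57310152]
0.008 0.027 [154.41559856 302.03975771] [686.67486592 433.87944786]
0.016 -0.027 [251.73924195 301.40280966] [678.52803244 316.56237728]
0.016 0.027 [149.41880565 298.3784928 ] [685.04055192 428.6800462 ]
```

The observed edges agree with no slip, and the lip is about 12 mm below the top. Tipping now.

Request:
send_rows([
  [[-1, -0.022, 0.001, -0.01, -0.0008, -0.0222, 0], [-1, -0.052, 0.002, -0.018, -0.0017, -0.05, 0], [-1, -0.083, 0.003, -0.029, -0.0027, -0.0778, 0], [-1, -0.115, 0.004, -0.042, -0.0037, -0.1055, 0], [-1, -0.156, 0.005, -0.064, -0.0048, -0.1388, 0], [-1, -0.156, 0.005, -0.064, -0.0048, -0.1388, 0], [-1, -0.156, 0.005, -0.064, -0.0048, -0.1388, 0], [-1, -0.156, 0.005, -0.064, -0.0048, -0.1388, 0]],
])

```text
t: 8.53
ee_pos: [0.6047, 0.2635, 0.1989]
tcp_rot: [2.921, -0.05, 1.12]
force: [0.2, 0.5, -1.0]
width: 0.0149
```

Request:
send_rows([
  [[-1, 0, 0, 0, 0, 0, 0], [-1, 0, 0, 0, 0, 0, 0], [-1, 0, 0, 0, 0, 0, 0], [-1, 0, 0, 0, 0, 0, 0], [-1, 0, 0, 0, 0, 0, 0], [-1, 0, 0, 0, 0, 0, 0], [-1, 0, 0, 0, 0, 0, 0], [-1, 0, 0, 0, 0, 0, 0]],
])

```text
t: 9.2
ee_pos: [0.6052, 0.2633, 0.199]
tcp_rot: [2.921, -0.05, 1.122]
force: [-0.4, -0.1, -0.2]
width: 0.0153
```

Run:
```python
from h import *
st=arm.get_state(); t=get_image('top');s=get_image('scene')
c=np.zeros((560,760,3),np.uint8)
c[:560,:380]=cv2.resize(t[70:210,130:225],(380,560),interpolation=cv2.INTER_CUBIC)
c[:,380:]=cv2.resize(s[220:400,170:292],(380,560),interpolation=cv2.INTER_CUBIC)
save('c4.png',c)
print({k:np.round(st[k],4) for k in('t','ee_pos','tcp_rot','joint_pos','force')})
Rt=R.from_rotvec(st['tcp_rot']); Rs=Rt*R.from_rotvec([np.pi,0,0]).inv(); O=st['ee_pos']+Rs.apply([-.0862,0,-.0547])
B=R.from_euler('z',-5.3,degrees=True); print('lip in bin',B.inv().apply(O-[.5037,.2717,0]),Rs.as_euler('ZYX',degrees=True))
for n,im in(('top',t),('scene',s)):
    h=cv2.cvtColor(im,cv2.COLOR_RGB2HSV); m=((h[...,0]<6)|(h[...,0]>174))&(h[...,1]>170)&(h[...,2]>70)
    _,_,q,ce=cv2.connectedComponentsWithStats(m.astype(np.uint8)); print(n,[(ce[i].round(),q[i,4]) for i in range(1,len(q)) if q[i,4]>5])
```

```text
{'t': np.float64(9.2), 'ee_pos': array([0.6052, 0.2633, 0.199 ]), 'tcp_rot': array([ 2.9206, -0.0495,  1.1218]), 'joint_pos': array([ 0.3531,  0.0352,  2.0483, -0.6351,  0.4406,  2.4526]), 'force': array([-0.3951, -0.1253, -0.2091])}
lip in bin [ 0.07443523 -0.00059939  0.1007081 ] [-1.93061353e+00 -4.20233108e+01 -3.24568466e-02]
top [(array([110., 146.]), np.int32(38))]
scene []
```

View pics/c4.png

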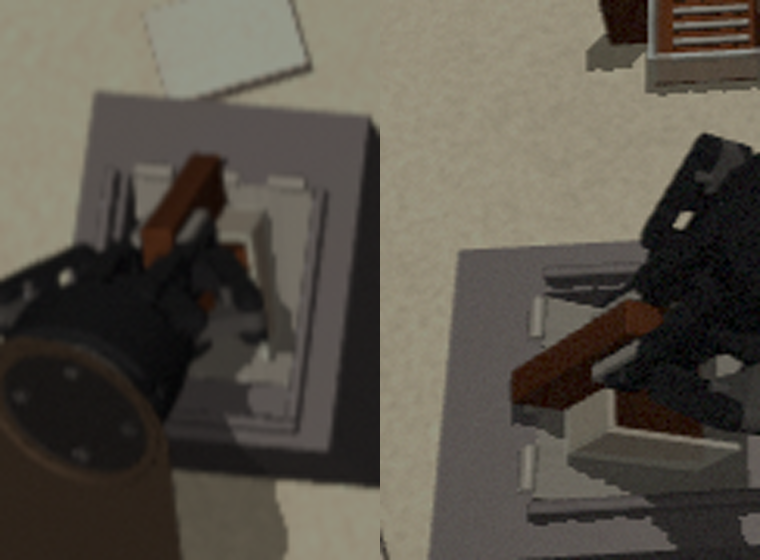

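No red shows in either view, though the front of the floor is partly hidden. I'll hold longer and check for red with the wrist camera.

Request:
send_rows([
  [[-1, 0, 0, 0, 0, 0, 0], [-1, 0, 0, 0, 0, 0, 0], [-1, 0, 0, 0, 0, 0, 0], [-1, 0, 0, 0, 0, 0, 0], [-1, 0, 0, 0, 0, 0, 0], [-1, 0, 0, 0, 0, 0, 0], [-1, 0, 0, 0, 0, 0, 0], [-1, 0, 0, 0, 0, 0, 0]],
])

```text
t: 9.97
ee_pos: [0.605, 0.2633, 0.1988]
tcp_rot: [2.921, -0.05, 1.121]
force: [-1.1, 0.4, -0.1]
width: 0.015
```

Run:
```python
from h import *
c=[]
for n in('wrist','top','scene'):
    im=get_image(n)
    h=cv2.cvtColor(im,cv2.COLOR_RGB2HSV); m=((h[...,0]<6)|(h[...,0]>174))&(h[...,1]>170)&(h[...,2]>50)
    _,_,q,ce=cv2.connectedComponentsWithStats(m.astype(np.uint8)); print(n,[(ce[i].round(),q[i,4]) for i in range(1,len(q)) if q[i,4]>5])
    if n=='wrist': save('w5.png',im)
```

```text
wrist [(array([ 99., 304.]), np.int32(103)), (array([ 92., 323.]), np.int32(26))]
top [(array([110., 146.]), np.int32(38))]
scene [(array([305., 360.]), np.int32(18)), (array([306., 371.]), np.int32(18))]
```

View pics/w5.png

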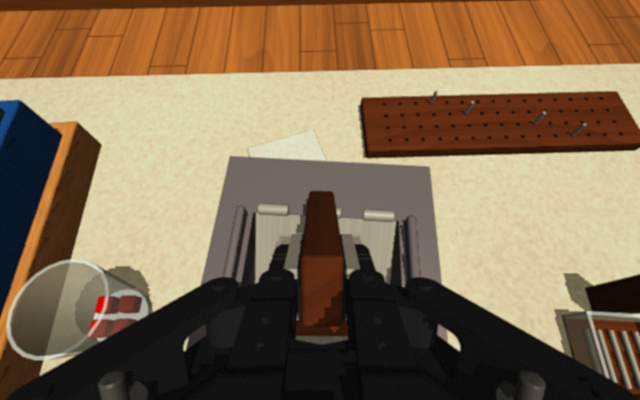

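Run:
```python
from h import *
s=get_image('scene')
h=cv2.cvtColor(s,cv2.COLOR_RGB2HSV); m=((h[...,0]<8)|(h[...,0]>172))&(h[...,1]>140)&(h[...,2]>30)
_,_,q,ce=cv2.connectedComponentsWithStats(m.astype(np.uint8)); print([(ce[i].round(),q[i]) for i in range(1,len(q)) if q[i,4]>5])
B=R.from_euler('z',-5.3,degrees=True)
st=arm.get_state();Rs=R.from_rotvec(st['tcp_rot'])*R.from_rotvec([np.pi,0,0]).inv()
for u,v in((305,360),(306,371)):
  for z in(.02,.06,.1,.12): print(u,v,z,B.inv().apply(onz('scene',u,v,z)-[.5037,.2717,0]).round(3))
for y in(-.027,.027): print('lip',proj('scene',st['ee_pos']+Rs.apply([-.0862,y,-.0467])))
save('c6.png',np.hstack([s[320:400,230:340],cv2.convertScaleAbs(s[320:400,230:340],alpha=2.5)]),3.5)
```

```text
[(array([278., 215.]), array([276, 215,   5,   2,   6], dtype=int32)), (array([246., 327.]), array([244, 325,   5,   6,   9], dtype=int32)), (array([225., 336.]), array([223, 335,   5,   3,   6], dtype=int32)), (array([224., 339.]), array([222, 338,   5,   4,   6], dtype=int32)), (array([268., 355.]), array([266, 354,   5,   4,   8], dtype=int32)), (array([305., 365.]), array([304, 355,   3,  21,  43], dtype=int32))]
305 360 0.02 [ 0.02  -0.009  0.02 ]
305 360 0.06 [0.02  0.003 0.06 ]
305 360 0.1 [0.019 0.014 0.1  ]
305 360 0.12 [0.019 0.02  0.12 ]
306 371 0.02 [0.019 0.009 0.02 ]
306 371 0.06 [0.019 0.02  0.06 ]
306 371 0.1 [0.018 0.031 0.1  ]
306 371 0.12 [0.018 0.037 0.12 ]
lip [271.30965983 333.9966622 ]
lip [273.48735265 368.3050816 ]
```

View pics/c6.png

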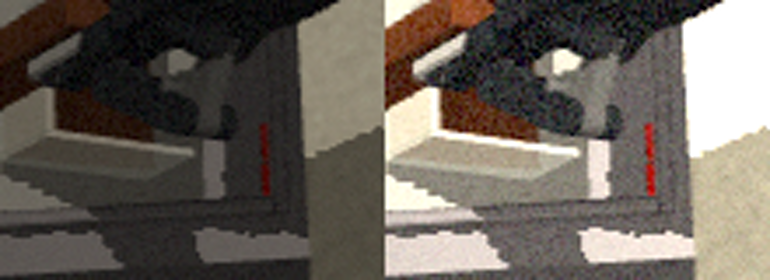

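The red strip in the scene view at (305,355–376) lies past the lip, in the open mouth at bin x≈0.02 and y from -0.02 to 0.02. The two dice are side by side in the bin, and the scoop floor is bare. I'll withdraw along the same path.

Request:
send_rows([
  [[-1, 0.041, -0.001, 0.022, 0.0012, 0.0333, 0], [-1, 0.073, -0.002, 0.035, 0.0021, 0.061, 0], [-1, 0.104, -0.003, 0.046, 0.0031, 0.0888, 0], [-1, 0.134, -0.004, 0.054, 0.004, 0.1166, 0], [-1, 0.156, -0.005, 0.064, 0.0048, 0.1388, 0], [-1, 0.156, -0.005, 0.12, 0.0048, 0.1388, 0], [-1, 0.156, -0.005, 0.2, 0.0048, 0.1388, 0], [-1, 0.156, -0.005, 0.28, 0.0048, 0.1388, 0]],
])

```text
t: 10.83
ee_pos: [0.6433, 0.2618, 0.2681]
tcp_rot: [3.101, -0.053, 0.461]
force: [-0.8, -0.4, -0.6]
width: 0.0154
```

Request:
send_rows([
  [[-1, 0.03, 0, 0.06, 0.0013, 0.035, 0], [-1, 0.06, -0.001, 0.1, 0.0024, 0.07, 0], [-1, 0.079, -0.003, 0.12, 0.0033, 0.0944, 0], [-1, 0.079, -0.003, 0.12, 0.0033, 0.0944, 0], [-1, 0.079, -0.003, 0.12, 0.0033, 0.0944, 0]],
])

```text
t: 11.25
ee_pos: [0.664, 0.2611, 0.2983]
tcp_rot: [3.141, -0.054, 0.003]
force: [0.1, -0.7, -1.3]
width: 0.015
```

Run:
```python
from h import *
st=arm.get_state(); t=get_image('top');s=get_image('scene')
c=np.zeros((560,760,3),np.uint8)
c[:560,:380]=cv2.resize(t[70:210,130:225],(380,560),interpolation=cv2.INTER_CUBIC)
c[:,380:]=cv2.resize(s[220:400,170:292],(380,560),interpolation=cv2.INTER_CUBIC)
save('c7.png',c)
print({k:np.round(st[k],4) for k in('t','ee_pos','tcp_rot','joint_pos','force')})
```

```text
{'t': np.float64(11.25), 'ee_pos': array([0.664 , 0.2611, 0.2983]), 'tcp_rot': array([ 3.1405e+00, -5.4400e-02,  2.7000e-03]), 'joint_pos': array([ 2.3310e-01,  3.3130e-01,  1.3995e+00, -1.0000e-03,  1.4092e+00,
        1.8387e+00]), 'force': array([ 0.0704, -0.6688, -1.2582])}
```

View pics/c7.png

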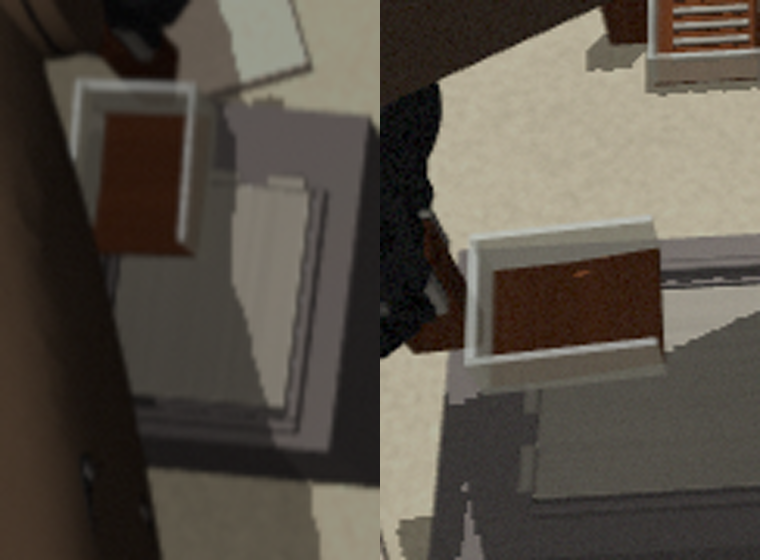

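The scoop is empty and the flap has shut. I'll carry the scoop back to its original, known-clear spot.

Request:
send_rows([
  [[-1, -0.02, -0.1, 0, 0, 0, 0.004], [-1, -0.05, -0.23, 0, 0, 0, 0.01], [-1, -0.08, -0.36, 0, 0, 0, 0.015], [-1, -0.1, -0.49, 0, 0, 0, 0.02], [-1, -0.12, -0.62, 0, 0, 0, 0.025], [-1, -0.15, -0.75, 0, 0, 0, 0.03], [-1, -0.18, -0.88, 0, 0, 0, 0.037], [-1, -0.2, -1, 0, 0, 0, 0.044]],
])

```text
t: 12.02
ee_pos: [0.6115, 0.0105, 0.2981]
tcp_rot: [3.136, 0.167, -0.0]
force: [0.6, 0.1, -1.5]
width: 0.0153
```

Request:
send_rows([
  [[-1, -0.02, -0.13, 0, 0, 0, 0.005], [-1, -0.05, -0.26, 0, 0, 0, 0.01], [-1, -0.08, -0.39, 0, 0, 0, 0.016], [-1, -0.1, -0.52, 0, 0, 0, 0.022], [-1, -0.13, -0.65, 0, 0, 0, 0.028], [-1, -0.16, -0.78, 0, 0, 0, 0.034], [-1, -0.18, -0.9, 0, 0, 0, 0.04], [-1, -0.2, -1, 0, 0, 0, 0.046]],
])

```text
t: 12.68
ee_pos: [0.5621, -0.2394, 0.2981]
tcp_rot: [3.116, 0.391, -0.0]
force: [0.2, 0.0, -0.7]
width: 0.0154
```

Request:
send_rows([
  [[-1, -0.006, -0.06, -0.06, 0, 0, 0], [-1, -0.006, -0.078, -0.18, 0, 0, 0], [-1, -0.006, -0.078, -0.32, 0, 0, 0], [-1, -0.006, -0.078, -0.46, 0, 0, 0], [-1, -0.006, -0.078, -0.6, 0, 0, 0], [-1, -0.006, -0.078, -0.72, 0, 0, 0], [-1, -0.006, -0.078, -0.82, 0, 0, 0], [-1, -0.006, -0.078, -0.9, 0, 0, 0]],
])

```text
t: 13.35
ee_pos: [0.5599, -0.2558, 0.0706]
tcp_rot: [-3.115, -0.391, 0.004]
force: [0.3, 0.5, -0.6]
width: 0.0149
```

Request:
send_rows([
  [[-1, 0, 0, -0.02, 0, 0, 0], [-1, 0, 0, -0.04, 0, 0, 0], [-1, 0, 0, -0.055, 0, 0, 0], [-1, 0, 0, -0.065, 0, 0, 0], [-1, 0, 0, -0.072, 0, 0, 0], [-1, 0, 0, -0.076, 0, 0, 0], [-1, 0, 0, -0.076, 0, 0, 0], [-1, 0, 0, -0.076, 0, 0, 0]],
])

```text
t: 14.02
ee_pos: [0.5626, -0.2584, 0.0555]
tcp_rot: [3.117, 0.39, 0.001]
force: [0.4, -0.4, -1.9]
width: 0.0156
```

Request:
send_rows([
  [[-1, 0, 0, -0.002, 0, 0, 0], [-1, 0, 0, -0.004, 0, 0, 0], [-1, 0, 0, -0.004, 0, 0, 0], [-1, 0, 0, -0.004, 0, 0, 0]],
])

```text
t: 14.35
ee_pos: [0.5627, -0.2584, 0.0547]
tcp_rot: [3.117, 0.39, 0.001]
force: [-1.1, 0.5, 5.3]
width: 0.0156
```

Request:
send_rows([
  [[0, 0, 0, 0, 0, 0, 0], [1, 0, 0, 0, 0, 0, 0], [1, 0, 0, 0, 0, 0, 0], [1, 0, 0, 0, 0, 0, 0], [1, 0, 0, 0, 0, 0, 0], [1, 0, 0, 0, 0, 0, 0], [1, 0, 0, 0, 0, 0, 0], [1, 0, 0, 0, 0, 0, 0]],
])

```text
t: 15.02
ee_pos: [0.5622, -0.2582, 0.0538]
tcp_rot: [-3.117, -0.39, 0.0]
force: [0.2, -0.4, 0.2]
width: 0.0857
```

Request:
send_rows([
  [[1, 0, 0, 0.05, 0, 0, 0], [1, 0, 0, 0.15, 0, 0, 0], [1, 0, 0, 0.3, 0, 0, 0], [1, 0, 0, 0.45, 0, 0, 0], [1, 0, 0, 0.6, 0, 0, 0], [1, 0, 0, 0.7, 0, 0, 0], [1, 0, 0, 0.7, 0, 0, 0], [1, 0, 0, 0.7, 0, 0, 0]],
])

```text
t: 15.68
ee_pos: [0.5633, -0.2589, 0.2326]
tcp_rot: [3.113, 0.389, 0.007]
force: [-0.3, 1.1, -1.1]
width: 0.0853
```

Run:
```python
from h import *
st=arm.get_state(); w=get_image('wrist');s=get_image('scene')
c=np.zeros((560,780,3),np.uint8)
c[:400,:400]=w[:,120:520]
c[:450,400:]=cv2.resize(s[80:170,210:286],(380,450),interpolation=cv2.INTER_CUBIC)
save('c8.png',c)
print({k:np.round(st[k],4) for k in('t','ee_pos','force','width')})
```

```text
{'t': np.float64(15.6833), 'ee_pos': array([ 0.5633, -0.2589,  0.2326]), 'force': array([-0.2746,  1.0842, -1.0664]), 'width': np.float64(0.0853)}
```

View pics/c8.png

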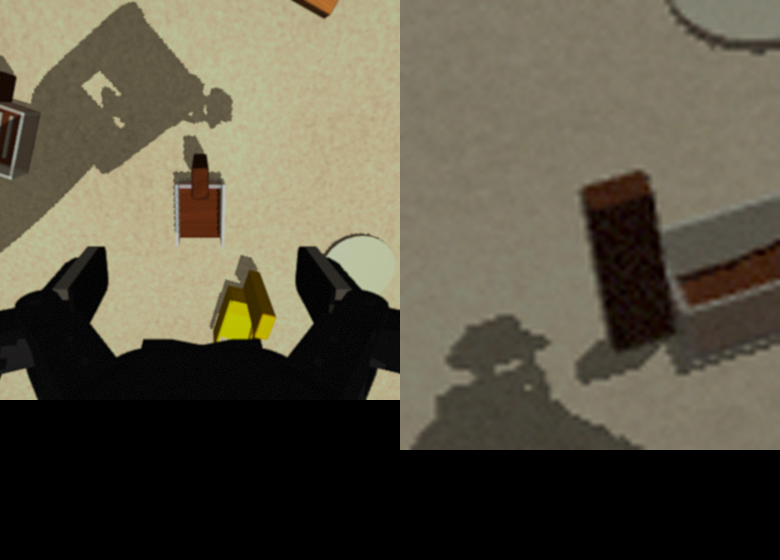

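The wrist view shows the scoop upright, empty and released at (200,210), with the gripper well clear above it. Handing in.

```bash
python3 -c "
from bench import arm
print(arm.job_done())"
```

```text
the job is handed in; nothing more can be done
None
```

I emptied both dice into the bin and set the scoop back down upright at its starting spot. I handed the job in after about 16 s of the 67 s allowed; it reports no verdict.

- **Pushing the flap:** At 17° nose-down, the arm's pose put the lip about 12 mm below the bin's top, where at least 6 mm was needed. Both dice were still at the back of the scoop.
- **Tipping:** I tipped to 42° with the lip 49 mm down and held it for about 1.5 s. The scoop floor was then bare, and two reds showed side by side in the open mouth. I couldn't measure their exact height in the bin. That they lie on its floor is inferred from where they were seen and from the flap closing freely afterwards.
- **Setting down:** The scoop touched the shelf with about 5 N and was released. The last picture shows it upright and empty, with the open gripper about 0.14 m above the post.
- **Small disagreement:** With the scoop above the bin, the lip corner measured up to 5 mm from where it was expected, which was within the clearance. No other check failed.

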